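# Open the cleaner jug's push-and-turn safety cap

## Task

Open the jug of cleaner that is strapped in its holder on the bench: press its safety cap down, keep it pressed while you turn it to the left (counter-clockwise seen from above) by a sixth of a turn, then lift it off. Finish while holding the cap in the gripper, upright and still, straight above the jug's neck and about 10 cm higher than it sat; do not put it down or let go. Leave the little bottle, the jar and the tin that stand round the jug where they are.

Things in the scene. Friction and masses are not known exactly. Their poses are not given: they have to be found in the camera images.
- jug: White plastic jug with a round shoulder and a handle on its +y side, 94 x 106 x 120 mm, strapped on a plywood board 150 x 160 x 12 mm screwed to the bench: it cannot move. Origin: centre of the board's underside, on the bench; z up. Neck and cap stand upright on the jug's z axis. The cap comes free when its x axis lies along the jug's x axis (either way round) within about 8 degrees.
- neck (a point): Centre of the neck's top edge, 156 mm above the bench, axes as the jug. Under the cap a sprung seal pushes up: 4 N at rest, 8 N pressed. Locked, a tooth blocks the cap: press it at least 4 mm down (it bottoms at 7 mm) and keep it down while turning 60 degrees counter-clockwise from above. A solid stop ends the turn about 8 degrees past open; clockwise is blocked.
- cap: Loose grey plastic safety cap, 63 mm in diameter, about 60 g. Origin: centre of the skirt's lower edge, 145 mm above the bench when locked; z up. Its flat top is 24 mm above the origin. At the start its x axis is turned 60 degrees clockwise (from above) from the jug's x axis. It has 2 mm of sideways play on the neck and is clear of it once raised 12 mm.
- cap_bar (a point): Centre of the top of the straight grip bar on the cap, 52 mm above the cap's origin, on its axis; axes as the cap. The bar is 54 mm long along x, 15 mm thick along y, and stands 28 mm high on the cap's flat top; pinch it across its thickness.
- oil_bottle: Small plastic bottle with a nozzle, 49 mm in diameter, 130 mm high, standing 12 to 20 cm from the jug's middle. Origin: centre of its underside. Leave alone.
- jar_screws: Glass jar with a round lid, full of screws, 64 mm in diameter, 85 mm high, standing near the jug. Origin: centre of its underside. Leave alone.
- tin_stain: Round tin, 70 mm in diameter, 100 mm high, standing near the jug. Origin: centre of its underside. Leave alone.
Mind the look-alikes: they are no part of the job. Several things have the shape of the cap; the one meant has the colours described above.

How it is judged:
By the outcome, as a careful person would: the job done as asked, in the order asked, and still so for the second after the job is handed in, while the arm keeps its last pose, push and grip.
It also fails if it takes over 35 s, if anything falls off the work surface, if the arm or the gripper's body presses on something with over 40 N, if the wrist force passes 120 N, or if a joint passes its speed limit or range.

## Robot

A 6-joint arm with a two-finger parallel gripper is mounted at the origin on a cart in front of the work surface, level with it; the furniture and walls round the work are solid. World frame = base frame: x ahead of the robot, y to its left, z up, the work surface at z = 0. Lengths are in mm, angles in rad, forces in N, time in s.
With the tool pointing down it reaches from about 350 to 975 mm from the base axis. Payload 7.1 kg.
Tool frame: the origin (TCP) lies midway between the tips of the shut fingers; the grasp point (between the pads) lies ctrl.tcp_to_grasp behind it (ctrl.tcp_to_grasp is the distance from the TCP to the grasp point, in mm); z points along the fingers, y is the direction in which the jaws open and shut (so a half turn about z gives the same grasp; the last joint's range is limited). The gripper opens to 88 mm and grips with 3 to 60 N. Pads are 20 mm wide; open, the fingers measure 115 mm over their backs; the gripper's body (75 mm by 178 mm) begins 61 mm behind the grasp point.
Start: joints at [-1.184, 0.423, 1.63, -0, 1.089, -0.019], TCP at [246.737, -574.217, 189.075] pointing down, gripper open.
Joint ranges: [-3, 3], [-0.9, 2.11], [0.09, 2.58], [-1.31, 4.45], [0.11, 2.69], [-2.54, 2.54]. Speed limits (rad/s): [2.39, 2.39, 3.01, 3.14, 3.14, 3.14].

## Interface

Orientations are given as a rotation vector (axis times angle).
In Python, from workcell import ctrl gives the robot as it stands.
- The arm moves only by the tool play_rows, never from a script. Its argument "increments" is text: rows parted by semicolons, each of 5 numbers parted by spaces: the opening, from 0 (shut) to 1 (fully open), then the shift along the world's x, y, z in m, then the turn about the world's z in degrees. A call has 1 to 20 rows; each row shifts and turns the commanded pose from where the row before left it; what a row does not reach is not made up. A row lasts 1/10 s, in which the tool goes at most 50 mm and 8.59 degrees, less where a joint would pass 70% of its speed; a pose out of reach is approached as far as the arm can. A call is refused whole if a number of a shift passes 0.05 or a number of a turn 8.59, either way. A call with a gripper value outside its range is refused whole. The fingers move at their own pace and stop on an object; the grip force is fixed at half the most. Time passes only in rows, so rows that do not move let the fingers close. It gives the time, the measured TCP pose, the force and the opening at its end, in the units of the state.
- ctrl.get_obs(): the state, without advancing time (a new reading comes with each control period).
- ctrl.get_image(name): name is "scene" or "top" or "wrist"; returns a dict with "img" (420x560x3 uint8, red, green, blue), "range_z" (420x560 float32, mm along the optical axis (not along the pixel's ray), 0 where there is no reading), "vertical_fov" (degrees; the focal length in pixels is half the picture's height over the tangent of half this angle, whatever the lens; pixels are square), "cx", "cy" (the principal point, pixels), "k1" (the pictures are not rectified: a ray, as slopes to the right and down, at radius r is drawn at 1 + k1 r^2 times it, then the intrinsics apply), "origin" and "attitude" of the camera in the world. Camera axes: x right, y down, z forward; pixel columns grow to the right and rows downward; lengths in mm; the calibration is good to about 2 mm. A picture is of the moment at which its call begins.
- ctrl.close_job(): hands the job in, once; it reports no verdict.
The state is a dict: "t": time; "qpos": joint angles; "qvel": joint speeds; "joint_torque": joint torques, N m; "ee_pos": TCP position; "orientation": TCP orientation; "ft_force": force on the tool from outside, world axes, zero at the start; "moment": the same for the moment, N m; "width": finger opening in mm.
Only numpy, scipy, OpenCV 4.12 (cv2) and the standard library are available. Lean on these libraries where they do the work, as an engineer would, in place of code of your own. Each camera call takes 0.05 s, during which the arm holds its last target. There are 200 camera calls.

## Working session

There is one attempt and no reset: what is moved stays moved. The work goes in short steps, Python scripts to look and compute and a tool call to move; the robot and the scene stay as the last step left them, time stands still between calls to the robot, and variables do not carry over. Pictures are saved under pics/ and viewed, on a budget of 10 in all, crops included, one or two more only if the job needs it, and the job is handed in when it is done.

Besides the shell and the picture viewer there is one more tool, called after ">>>" as name(argument=value, ...), one argument or row to a line, values as JSON. play_rows: Moves the arm, as the interface text tells. Its arguments: {"type":"object","properties":{"increments":{"type":"string"}},"required":["increments"]}

```bash
mkdir -p pics; cat > h.py <<'E'
import numpy as np, cv2
from scipy.spatial.transform import Rotation as R
from workcell import ctrl
def cam(n):
    d=ctrl.get_image(n); d['f']=d['img'].shape[0]/2/np.tan(np.radians(d['vertical_fov'])/2)
    a=np.array(d['attitude'],float); d['R']=a if a.shape==(3,3) else R.from_rotvec(a).as_matrix()
    d['o']=np.array(d['origin'],float); return d
def rays(d,uv):
    uv=np.atleast_2d(uv).astype(float); p=(uv-[d['cx'],d['cy']])/d['f']; q=p.copy()
    for _ in range(20): q=p/(1+d['k1']*(q**2).sum(1,keepdims=True))
    return np.c_[q,np.ones(len(q))]
def atz(d,uv,z):
    w=rays(d,uv)@d['R'].T; return d['o']+w*((z-d['o'][2])/w[:,2])[:,None]
def pts(d,uv):
    uv=np.atleast_2d(uv).astype(int); return d['o']+(rays(d,uv)*d['range_z'][uv[:,1],uv[:,0]][:,None])@d['R'].T
def save(n,im): cv2.imwrite('pics/'+n,im[:,:,::-1])
E
python3 - <<'E'
from h import *
for n in('top','scene'):
    d=cam(n); save(n+'0.png',d['img']); print(n,d['o'],d['attitude'],d['f'],d['k1'],d['cx'],d['cy'])
print(ctrl.get_obs(),ctrl.tcp_to_grasp)
E
```

```text
top [496.98953702  24.72140531 993.29659675] [-2.14448413  2.20817077 -0.07350537] 410.08239234622226 -0.08824829773303974 284.2202096887589 210.2526672820743
scene [ 92.81796851 715.3088571  937.38775184] [-0.75166813  2.58923283 -1.07965619] 463.3769760200529 -0.11432677000122864 282.43954535129376 207.01587569698214
{'t': 0.1, 'qpos': array([-1.18398507e+00,  4.23753881e-01,  1.63062764e+00, -3.20719844e-05,
        1.08859939e+00, -1.90065674e-02]), 'qvel': array([-0.00108005, -0.00288811, -0.00198243, -0.00080986,  0.00128457,
       -0.00033647]), 'joint_torque': array([ 2.50357789e-04, -5.45615709e+01, -2.74324715e+01,  6.45416742e-02,
        1.87648670e-02, -4.25336157e-05]), 'ee_pos': array([ 246.53076195, -573.71333363,  188.38052098]), 'orientation': array([-3.07580488e+00, -6.32840806e-01,  4.42446074e-04]), 'ft_force': array([ 0.16506173, -0.45815541,  0.3060317 ]), 'moment': array([ 0.03149061, -0.02172769,  0.01493513]), 'width': 88.05991957001844} 18.700000000000003
```

View pics/top0.png

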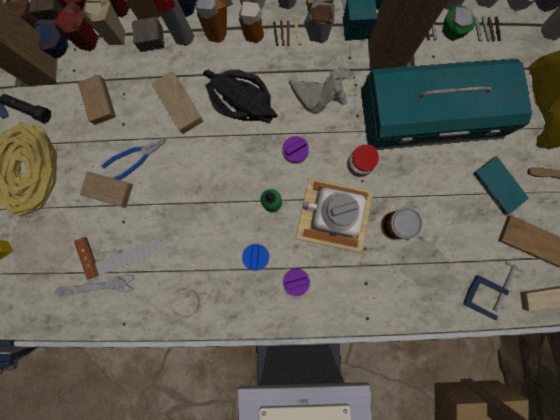

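View pics/scene0.png

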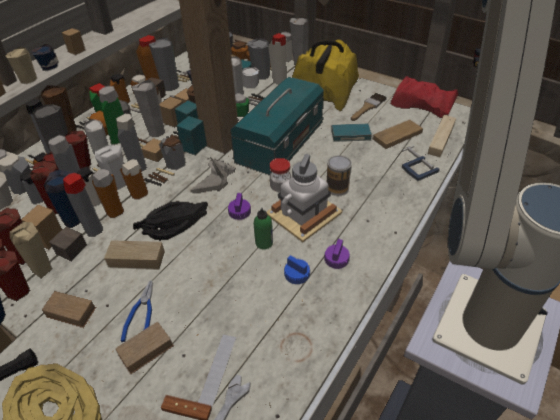

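Cap look-alikes in the top view are the grey one on the jug (343,209), purple ones at (295,150) and (296,282), and a blue one at (256,257). The grey one on the white jug fits the description. The bottle is at (271,200), the jar at (364,159) and the tin at (403,223). Next I'll measure and check with a crop.

```bash
python3 - <<'E'
from h import *
d=cam('top')
v,u=np.mgrid[120:270,230:440]; uv=np.c_[u.ravel(),v.ravel()]
P=pts(d,uv); ok=d['range_z'][uv[:,1],uv[:,0]]>0
near=ok&(np.abs(uv-[343,209]).max(1)<40)
for lo,hi,n in((185,215,'bar'),(160,180,'captop'),(105,160,'shoulder'),(6,20,'board')):
    m=near&(P[:,2]>lo)&(P[:,2]<hi); q=P[m]
    if n=='board':
        m=ok&(np.abs(uv-[336,214]).max(1)<48)&(P[:,2]>lo)&(P[:,2]<hi); 
    r=cv2.minAreaRect(P[m][:,:2].astype(np.float32)); print(n,m.sum(),P[m].mean(0).round(1),np.median(P[m][:,2]).round(1),r)
    if n=='bar':
        w,V=np.linalg.eigh(np.cov(q[:,:2].T)); print('bar ang',np.degrees(np.arctan2(V[1,1],V[0,1])))
for n,c,h in(('bottle',(271,200),80),('jar',(364,159),70),('tin',(403,223),80)):
    m=ok&(np.abs(uv-c).max(1)<22)&(P[:,2]>h)&(P[:,2]<140); print(n,cv2.minEnclosingCircle(P[m][:,:2].astype(np.float32)),P[m][:,2].max())
s=cam('scene')
a=cv2.resize(d['img'][160:260,290:390],(400,400),interpolation=2); b=cv2.resize(s['img'][140:240,255:355],(400,400),interpolation=2)
save('crop.png',np.hstack([a,b]))
E
```

```text
bar 214 [559.6 -85.8 196.5] 196.7 ((559.8287963867188, -86.32274627685547), (15.074820518493652, 53.422786712646484), 15.526930809020996)
bar ang 105.27055168742264
captop 566 [558.7 -84.8 168.8] 168.9 ((559.5248413085938, -85.07550048828125), (62.38795471191406, 60.276939392089844), 15.857791900634766)
shoulder 1287 [557.  -76.5 118.7] 118.2 ((563.0257568359375, -74.37793731689453), (127.7397232055664, 94.30501556396484), 76.18042755126953)
board 1229 [556.8 -79.3  11.9] 11.9 ((579.7838745117188, -112.13946533203125), (204.7595672607422, 205.07957458496094), 77.98988342285156)
bottle ((593.8711547851562, 62.70988845825195), 23.34245491027832) 132.85343881395443
jar ((690.3143310546875, -165.64004516601562), 45.745880126953125) 122.85500090945175
tin ((531.2850952148438, -232.1133575439453), 36.220237731933594) 105.50809524158615
```

View pics/crop.png

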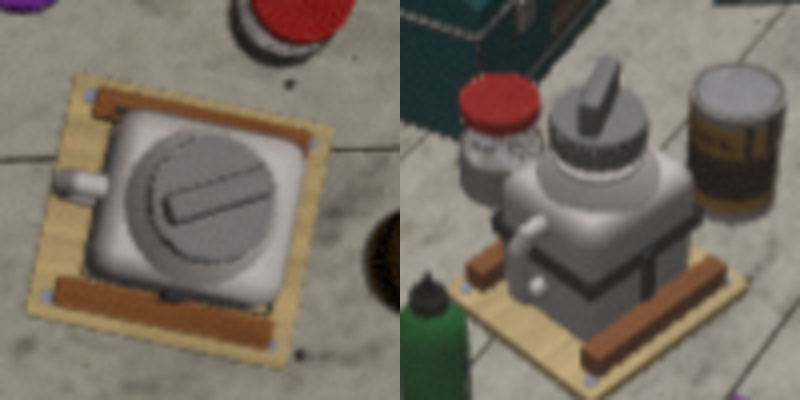

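The crop confirms it: a grey cap on the white jug. Bar top is at z≈197, its axis at 105.3°, and its centre at about (559.7,-86). The jug's yaw is about -14°, which agrees with cap +60°. The jaws need to point at 15.3° and now point at -66.7°, so the turn is +82°.

>>> play_rows(
  increments="1 0 0 0.03 0; 1 0.01 0.015 0.03 2; 1 0.02 0.031 0.015 5; 1 0.02 0.031 0 5; 1 0.02 0.031 0 5; 1 0.02 0.031 0 5; 1 0.02 0.031 0 5; 1 0.02 0.031 0 5; 1 0.02 0.031 0 5; 1 0.02 0.031 0 5; 1 0.02 0.031 0 5; 1 0.02 0.031 0 5; 1 0.02 0.031 0 5; 1 0.02 0.031 0 5; 1 0.02 0.031 0 5; 1 0.02 0.031 0 5; 1 0.02 0.031 0 5; 1 0.01 0.008 0 5; 1 0 0 0 0; 1 0 0 0 0",
)

```text
t: 2.2
ee_pos: [566.3, -86.4, 263.7]
orientation: [-1.909, -2.494, 0.001]
ft_force: [-0.3, -1.1, -0.4]
width: 87.6
```

```bash
cat > m.py <<'E'
from h import *
o=ctrl.get_obs(); M=R.from_rotvec(o['orientation']).as_matrix()
print(o['t'],o['ee_pos'].round(1),'jaw',np.degrees(np.arctan2(M[1,1],M[0,1])).round(1),'z',M[:,2].round(3),o['ft_force'].round(1),o['moment'].round(2),o['width'],o['qpos'].round(2))
E
python3 - <<'E'
import m
from h import *
d=cam('wrist'); save('w1.png',d['img'])
v,u=np.mgrid[0:420,0:560]; uv=np.c_[u.ravel(),v.ravel()]; P=pts(d,uv); ok=d['range_z'].ravel()>0
for lo,hi in((190,203),(163,176)):
    q=P[ok&(P[:,2]>lo)&(P[:,2]<hi)&(np.hypot(P[:,0]-560,P[:,1]+86)<40)]
    if len(q)>20: print(len(q),q.mean(0).round(1),cv2.minAreaRect(q[:,:2].astype(np.float32)))
E
```

```text
2.2 [566.3 -86.4 263.7] jaw 15.1 z [-0.001 -0.    -1.   ] [-0.3 -1.1 -0.4] [-0.02 -0.03  0.05] 87.5818981455564 [-0.17  0.27  1.67 -0.    1.2  -0.44]
1299 [561.  -85.7 196.9] ((560.99169921875, -86.73239135742188), (14.637216567993164, 52.98781204223633), 15.22097396850586)
3072 [560.9 -84.6 169.1] ((560.96630859375, -86.11079406738281), (64.46033477783203, 61.92600631713867), 15.816326141357422)
```

View pics/w1.png

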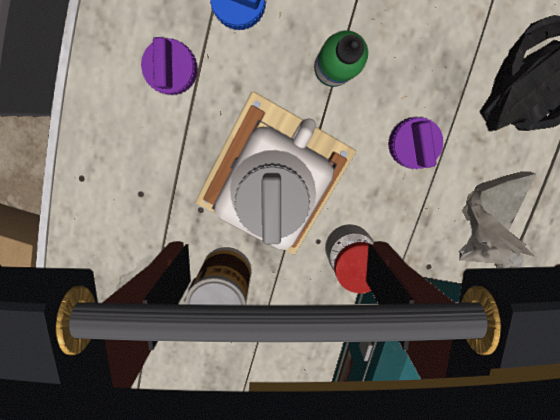

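The wrist view shows the cap at (270,205), with the bar lined up between the open fingers. Its centre of (560.9,-86.4) agrees with the top view. Descending and closing.

>>> play_rows(
  increments="1 -0.0055 0 -0.02 0; 1 0 0 -0.025 0; 1 0 0 -0.02 0; 1 0 0 -0.015 0; 1 0 0 -0.008 0; 1 0 0 -0.003 0; 1 0 0 0 0; 1 0 0 0 0; 0.4 0 0 0 0; 0.4 0 0 0 0; 0.4 0 0 0 0; 0.3 0 0 0 0; 0.25 0 0 0 0",
)

```text
t: 3.55
ee_pos: [561.3, -86.2, 173.1]
orientation: [1.907, 2.497, 0.0]
ft_force: [-0.2, 0.3, -0.5]
width: 51.2
```

```bash
python3 m.py
```

```text
3.55 [561.3 -86.2 173.1] jaw 15.3 z [ 0. -0. -1.] [-0.2  0.3 -0.5] [-0.   -0.03 -0.03] 51.15698372760503 [-0.17  0.36  1.77 -0.    1.01 -0.44]
```

>>> play_rows(
  increments="0.25 0 0 -0.001 0; 0 0 0 0 0; 0 0 0 0 0; 0 0 0 0 0; 0 0 0 0 0; 0 0 0 0 0; 0 0 0 0 0; 0 0 0 0 0",
)

```text
t: 4.35
ee_pos: [561.2, -86.2, 172.1]
orientation: [-1.907, -2.497, 0.0]
ft_force: [-0.2, 0.0, 0.2]
width: 0.6
```

```bash
python3 m.py
```

```text
4.35 [561.2 -86.2 172.1] jaw 15.3 z [-0.  0. -1.] [-0.2  0.   0.2] [-0.03 -0.1  -0.04] 0.6097403140493443 [-0.17  0.36  1.77 -0.    1.01 -0.44]
```

The fingers shut to 0.6 mm, so they missed the bar. I need to look before doing anything else.

```bash
python3 - <<'E'
import m
from h import *
w=cam('wrist'); s=cam('scene'); t=cam('top')
a=cv2.resize(s['img'][100:240,235:375],(400,400),interpolation=2); b=cv2.resize(w['img'],(400,300),interpolation=3)
save('c2.png',np.hstack([a,np.vstack([b,np.zeros((100,400,3),np.uint8)])]))
E
```

```text
4.35 [561.2 -86.2 172.1] jaw 15.3 z [-0.  0. -1.] [-0.2  0.   0.2] [-0.03 -0.1  -0.04] 0.6097403140493443 [-0.17  0.36  1.77 -0.    1.01 -0.44]
```

View pics/c2.png

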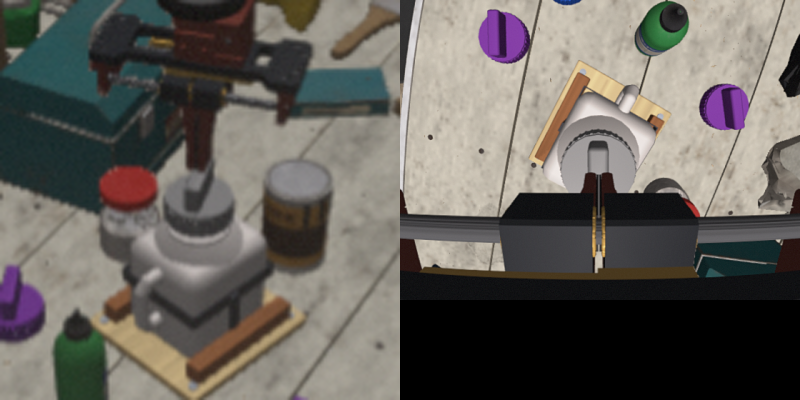

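The fingers look shut just above or beyond the bar. I'll measure where the tips really are.

```bash
python3 - <<'E'
from h import *
v,u=np.mgrid[0:420,0:560]; uv=np.c_[u.ravel(),v.ravel()]
for n in('scene','wrist','top'):
    d=cam(n); P=pts(d,uv); ok=(d['range_z'].ravel()>0)&(np.hypot(P[:,0]-561,P[:,1]+86)<60)
    rgb=d['img'].reshape(-1,3).astype(int); red=(rgb[:,0]>1.6*rgb[:,1]+5)
    print(n)
    for z in range(160,290,8):
        m=ok&(P[:,2]>=z)&(P[:,2]<z+8)
        if m.sum(): print(z,m.sum(),P[m].min(0).round(),P[m].max(0).round(),'red',(m&red).sum(), P[m&red].mean(0).round() if (m&red).any() else '')
E
```

```text
scene
160 157 [ 529. -119.  160.] [592. -52. 168.] red 0 
168 104 [ 530. -112.  168.] [592. -56. 176.] red 0 
176 25 [ 548. -108.  176.] [563. -59. 182.] red 0 
184 26 [ 548. -106.  184.] [562. -59. 192.] red 0 
192 56 [ 549. -108.  192.] [567. -60. 199.] red 0 
200 6 [551. -79. 204.] [567. -74. 207.] red 0 
208 26 [ 550. -100.  208.] [568. -72. 215.] red 0 
216 24 [ 550. -101.  216.] [568. -72. 224.] red 0 
224 23 [551. -97. 224.] [567. -69. 232.] red 0 
232 23 [549. -94. 232.] [567. -72. 240.] red 0 
240 26 [549. -92. 240.] [570. -71. 248.] red 0 
248 27 [547. -98. 248.] [571. -73. 256.] red 0 
256 37 [545. -93. 256.] [573. -72. 264.] red 0 
264 30 [545. -90. 264.] [574. -71. 271.] red 0 
272 5 [546. -80. 272.] [566. -73. 276.] red 0 
280 4 [ 535. -101.  281.] [539. -80. 285.] red 0 
288 49 [ 528. -100.  289.] [594. -47. 295.] red 0 
wrist
160 478 [ 529. -110.  160.] [594. -55. 168.] red 0 
168 4660 [ 530. -112.  168.] [593. -56. 176.] red 0 
176 79 [548. -66. 176.] [562. -60. 184.] red 0 
184 93 [548. -66. 184.] [562. -60. 192.] red 0 
192 1109 [ 548. -112.  192.] [569. -60. 199.] red 0 
200 48 [551. -78. 205.] [567. -74. 208.] red 7 [560. -76. 207.]
208 216 [550. -81. 208.] [567. -73. 216.] red 134 [559. -76. 212.]
216 329 [550. -96. 216.] [567. -73. 224.] red 161 [559. -76. 220.]
224 294 [550. -79. 224.] [567. -73. 232.] red 191 [559. -76. 228.]
232 343 [549. -79. 232.] [568. -73. 240.] red 226 [559. -76. 236.]
240 127 [549. -79. 240.] [567. -73. 248.] red 50 [559. -76. 243.]
248 117 [556. -78. 248.] [561. -75. 256.] red 29 [559. -76. 252.]
256 139 [557. -96. 256.] [565. -75. 264.] red 2 [561. -75. 256.]
264 1 [565. -93. 271.] [565. -93. 271.] red 0 
272 29 [562. -98. 272.] [566. -92. 274.] red 0 
280 30 [559. -87. 286.] [563. -82. 288.] red 3 [559. -84. 287.]
288 1913 [528. -62. 290.] [579. -47. 296.] red 5 [560. -54. 293.]
top
```

Both cameras put the shut fingertips at z≈205 while the reported TCP is at 172. So the real tips are about 33 mm above the reported TCP, and the xy agrees. The tips are clear of the bar. I'll open, go down part of the way, and re-measure the tips against the cap top.

>>> play_rows(
  increments="0.6 0 0 0 0; 0.6 0 0 0 0; 0.6 0 0 0 0; 0.6 0 0 0 0; 0.6 0 0 0 0; 0.6 0 0 -0.006 0; 0.6 0 0 -0.007 0; 0.6 0 0 -0.006 0; 0.6 0 0 -0.003 0; 0.6 0 0 0 0; 0.6 0 0 0 0",
)

```text
t: 5.75
ee_pos: [561.3, -86.2, 150.0]
orientation: [-1.907, -2.496, 0.0]
ft_force: [-0.3, -0.0, -0.6]
width: 52.7
```

```bash
cat > tip.py <<'E'
import m
from h import *
v,u=np.mgrid[0:420,0:560]; uv=np.c_[u.ravel(),v.ravel()]
for n in('scene','wrist'):
    d=cam(n); P=pts(d,uv); ok=(d['range_z'].ravel()>0)&(np.hypot(P[:,0]-561,P[:,1]+86)<60)
    rgb=d['img'].reshape(-1,3).astype(int); red=(rgb[:,0]>1.4*rgb[:,1]+5)&ok&(P[:,2]>150)
    print(n,red.sum(),np.percentile(P[red][:,2],[0,1,5,20,50]).round(1) if red.any() else '')
    for lo,hi in((150,230),):
      for c in (-1,1):
        a=(P-[561,-86,0])@[.966,.26,0]*c; q=P[red&(a>0)]
        if len(q): print(c,len(q),q[q[:,2].argsort()[:4]].round(0).tolist())
    b=ok&(np.hypot(P[:,0]-561,P[:,1]+86)<22); k=P[b&(P[:,2]<225)]; print('bar top?',np.percentile(k[:,2],[50,90,97]).round(1))
    save(n+'_%d.png'%(ctrl.get_obs()['t']*100),d['img'])
E
python3 tip.py; ls pics
```

```text
5.75 [561.3 -86.2 150. ] jaw 15.3 z [-0. -0. -1.] [-0.3 -0.  -0.6] [-0.01 -0.07  0.03] 52.69741745531679 [-0.17  0.39  1.79 -0.    0.96 -0.44]
scene 283 [188.5 209.2 234.  315.4 330.8]
-1 200 [[528.0, -87.0, 219.0], [529.0, -82.0, 231.0], [527.0, -84.0, 234.0], [528.0, -84.0, 237.0]]
1 83 [[591.0, -65.0, 188.0], [589.0, -67.0, 195.0], [589.0, -67.0, 201.0], [589.0, -66.0, 211.0]]
bar top? [181.9 196.4 197.4]
wrist 4570 [184.3 188.1 196.1 217.1 239.2]
-1 2278 [[530.0, -84.0, 184.0], [528.0, -84.0, 185.0], [530.0, -84.0, 185.0], [529.0, -84.0, 186.0]]
1 2292 [[589.0, -68.0, 185.0], [589.0, -68.0, 185.0], [588.0, -68.0, 186.0], [589.0, -67.0, 186.0]]
bar top? [170.7 197.7 198.1]
c2.png
crop.png
scene0.png
scene_580.png
top0.png
w1.png
wrist_585.png
```

The tips are at about 184 with the TCP at 150, so the offset of ~33 mm is confirmed. I'll go down 12 mm more, which puts the tips about 2 mm above the cap's flat top, and close.

>>> play_rows(
  increments="0.6 0 0 -0.005 0; 0.6 0 0 -0.004 0; 0.6 0 0 -0.003 0; 0.6 0 0 0 0; 0 0 0 0 0; 0 0 0 0 0; 0 0 0 0 0; 0 0 0 0 0; 0 0 0 0 0; 0 0 0 0 0; 0 0 0 0 0; 0 0 0 0 0",
)

```text
t: 7.05
ee_pos: [561.2, -86.2, 138.2]
orientation: [-1.907, -2.497, 0.0]
ft_force: [-1.1, -0.4, 1.6]
width: 14.8
```

```bash
python3 m.py
```

```text
7.05 [561.2 -86.2 138.2] jaw 15.3 z [-0. -0. -1.] [-1.1 -0.4  1.6] [-0.06  0.01 -0.01] 14.805121982422804 [-0.17  0.4   1.8  -0.    0.94 -0.44]
```

The bar is gripped at 14.8 mm wide. Now pressing down 6 mm.

>>> play_rows(
  increments="0 0 0 -0.002 0; 0 0 0 -0.002 0; 0 0 0 -0.001 0; 0 0 0 -0.001 0; 0 0 0 0 0; 0 0 0 0 0; 0 0 0 0 0",
)

```text
t: 7.75
ee_pos: [561.3, -86.2, 132.4]
orientation: [1.907, 2.496, 0.0]
ft_force: [-3.2, 0.0, 6.9]
width: 15.1
```

```bash
python3 m.py
```

```text
7.75 [561.3 -86.2 132.4] jaw 15.3 z [ 0. -0. -1.] [-3.2  0.   6.9] [ 0.01  0.38 -0.04] 15.112172073416728 [-0.17  0.41  1.8  -0.    0.93 -0.44]
```

The force is now 7 N, as expected for pressed and not bottomed. Turning 60° while holding it down.

>>> play_rows(
  increments="0 0 0 0 4; 0 0 0 0 4; 0 0 0 0 4; 0 0 0 0 4; 0 0 0 0 4",
)

```text
t: 8.25
ee_pos: [562.3, -86.3, 132.8]
orientation: [1.44, 2.79, 0.001]
ft_force: [-0.5, 0.4, 7.0]
width: 14.7
```

```bash
python3 m.py
```

```text
8.25 [562.3 -86.3 132.8] jaw 35.4 z [ 0.002 -0.    -1.   ] [-0.5  0.4  7. ] [ 0.03 -0.05 -0.07] 14.702036610456364 [-0.17  0.41  1.8   0.    0.93 -0.79]
```

The turn is free, with little moment on the wrist (0.07 N m).

>>> play_rows(
  increments="0 0 0 0 4; 0 0 0 0 4; 0 0 0 0 4; 0 0 0 0 4; 0 0 0 0 4; 0 0 0 0 4; 0 0 0 0 4; 0 0 0 0 4; 0 0 0 0 4; 0 0 0 0 4; 0 0 0 0 0; 0 0 0 0 0; 0 0 0 0 0",
)

```text
t: 9.55
ee_pos: [562.4, -86.3, 132.9]
orientation: [0.403, 3.113, -0.0]
ft_force: [0.5, 1.0, 6.8]
width: 14.9
```

```bash
python3 m.py; python3 - <<'E'
from h import *
d=cam('wrist'); s=cam('scene')
b=cv2.resize(d['img'],(400,300)); a=cv2.resize(s['img'][100:240,235:375],(400,300),interpolation=2); save('turned.png',np.hstack([a,b]))
E
```

```text
9.55 [562.4 -86.3 132.9] jaw 75.3 z [ 0.002 -0.    -1.   ] [0.5 1.  6.8] [ 0.07 -0.04 -0.  ] 14.85484761612364 [-0.17  0.41  1.8   0.    0.93 -1.49]
```

View pics/turned.png

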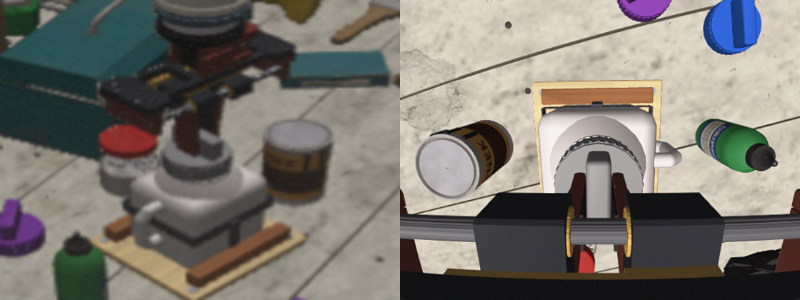

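The cap turned with the bar, which now lies along the jug's x axis (wrist view, bar at (598,175) parallel to the jug's sides). The cap is at 165.3° against the jug's ~165.8°. Lifting gently.

>>> play_rows(
  increments="0 0 0 0.003 0; 0 0 0 0.004 0; 0 0 0 0.004 0; 0 0 0 0.005 0; 0 0 0 0.005 0; 0 0 0 0 0; 0 0 0 0 0",
)

```text
t: 10.35
ee_pos: [561.1, -86.2, 153.0]
orientation: [-0.403, -3.115, 0.0]
ft_force: [-0.7, -0.1, -1.2]
width: 15.0
```

```bash
python3 m.py
```

```text
10.35 [561.1 -86.2 153. ] jaw 75.3 z [-0.  0. -1.] [-0.7 -0.1 -1.2] [ 0.06 -0.13 -0.01] 15.035005004408093 [-0.17  0.38  1.79 -0.    0.97 -1.49]
```

It came free with only the cap's weight showing on the wrist. Raising it to +100 mm, a TCP of 238.

>>> play_rows(
  increments="0 0 0 0.01 0; 0 0 0 0.012 0; 0 0 0 0.013 0; 0 0 0 0.013 0; 0 0 0 0.013 0; 0 0 0 0.012 0; 0 0 0 0.007 0; 0 0 0 0.004 0; 0 0 0 0.001 0; 0 0 0 0 0; 0 0 0 0 0; 0 0 0 0 0; 0 0 0 0 0; 0 0 0 0 0",
)

```text
t: 11.75
ee_pos: [561.2, -86.2, 237.9]
orientation: [-0.403, -3.115, -0.0]
ft_force: [-0.8, -0.1, -0.5]
width: 15.1
```

```bash
python3 m.py; python3 - <<'E'
from h import *
v,u=np.mgrid[0:420,0:560]; uv=np.c_[u.ravel(),v.ravel()]
d=cam('wrist'); s=cam('scene')
P=pts(d,uv); ok=(d['range_z'].ravel()>0)&(np.hypot(P[:,0]-561,P[:,1]+86)<45)
for lo,hi in((262,275),(290,300)):
    q=P[ok&(P[:,2]>lo)&(P[:,2]<hi)]; print(len(q),np.median(q,0).round(1),cv2.minAreaRect(q[:,:2].astype(np.float32)))
P=pts(s,uv); k=(s['range_z'].ravel()>0)&(np.hypot(P[:,0]-561,P[:,1]+86)<36)&(P[:,2]>200)&(P[:,2]<272); print('cap scene lo/hi z',np.percentile(P[k][:,2],[1,5,95]),P[k].min(0),P[k].max(0))
k=(s['range_z'].ravel()>0)&(np.hypot(P[:,0]-561,P[:,1]+86)<25)&(P[:,2]>130)&(P[:,2]<165);print('neck',P[k].max(0),P[k].min(0))
b=cv2.resize(d['img'],(400,300)); a=cv2.resize(s['img'][80:240,215:375],(400,300),interpolation=2); save('end.png',np.hstack([a,b]))
E
```

```text
11.75 [561.2 -86.2 237.9] jaw 75.3 z [-0.  0. -1.] [-0.8 -0.1 -0.5] [-0.01 -0.09 -0.02] 15.129030356071684 [-0.17  0.29  1.71  0.    1.14 -1.49]
4479 [546.2 -79.  268.9] ((549.426513671875, -83.63734436035156), (64.878173828125, 38.36064529418945), 75.38115692138672)
3321 [551.8 -84.2 296.7] ((553.2903442382812, -85.84852600097656), (30.041807174682617, 37.94890594482422), 51.616268157958984)
cap scene lo/hi z [243.32125367 245.53308837 269.82102932] [ 529.03652191 -113.02792996  241.89269996] [595.23973245 -51.79554636 271.67395632]
neck [583.2617959  -61.82822798 164.89752409] [ 536.298305   -109.27050705  134.20802353]
```

View pics/end.png

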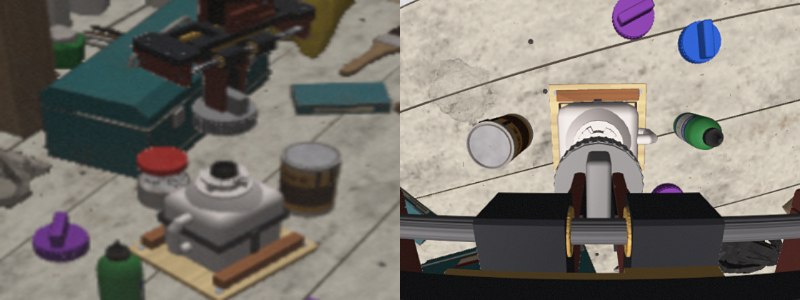

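The cap is off and level, with its top at z≈269 (100 mm above where it sat). The neck is bare at crop (225,170), and the bottle, jar and tin are untouched. Handing in.

```bash
python3 -c "
from workcell import ctrl
print(ctrl.close_job())"
```

```text
the job is handed in; nothing more can be done
None
```

I opened the jug and handed the job in at about 12 s. I pressed the grey cap down about 6 mm (7 N on the wrist) and turned it 60° counter-clockwise while it stayed down. It then lifted off freely and is held 100 mm above where it sat.

**Last checks:**
- **Cap:** its top is at z≈269, against 169 at the start. It is upright and still, with the bar gripped at 15.1 mm.
- **Position:** the TCP is at (561.2, -86.2). The cap's centre measured (561, -86.4) before I lifted it.
- **Other things:** in the last picture the bottle, jar and tin stand where they were. I judged this by eye and did not re-measure them.

**What disagreed:** the cameras put the real fingertips about 33 mm above the reported TCP. Because of this, the first close shut on air just above the bar and touched nothing. I re-measured the tips and corrected for the offset before gripping.

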